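Index the board carriage in the test box

TASK

Lift the loose blue lid off the aluminium test box by its black knob and set it down gently, flat on the green mat. Then take the red grip inside the box and slide the carriage towards the orange end plate until you feel its spring ball click into the notch; finish while still holding the grip there, with the ball in the notch. Leave the other things on the bench where they are.

Things in the scene. Friction and masses are not known exactly. Their poses are not given: they have to be found in the camera images.
- lid: Loose blue lid, plate 150 (its x) x 230 (its y) x 5 mm with a rib frame 7 mm deep underneath that drops inside the box walls with about 5 mm play; 0.22 to 0.36 kg. Origin: centre of the underside of the ribs. The black knob stands on its centre.
- lid_knob (a point): Centre of the lid's round black knob, a plain upright cylinder 28 mm in diameter and 42 mm tall. This point is 24 mm above the plate's top and 36 mm above the underside of the lid's ribs; the knob's top is 18 mm above it. Axes as the lid's.
- testbox: Fixed open aluminium box, outside 150 (its x) x 230 (its y) x 72 mm high, walls and floor 4 mm. Origin: centre of its underside. Its carriage slides inside along +y; the orange end plate is on the inside of the +y end wall (a strip 100 mm wide, 6 mm thick), brass connectors outside it.
- carriage_grip (a point): Grip point of the red tab on the carriage, 48 mm above the bench. Tab 24 mm along the box's x, 16 mm along its y (the slide direction), 20 mm to the -x side of the box's middle; its top is 66 mm, the black deck it stands on (104 x 50 mm, green board at +x) 28 mm above the bench. Always at least 55 mm free to the end walls, 38 mm to the side wall. Axes as the box's.
- carriage (a joint): Slide of the carriage along the box's +y, in m: 0 at the parked end, 0.09 at the orange end. It starts between 0 and 0.018; the only notch lies somewhere between 0.040 and 0.072, a different place every time, and cannot be seen. Friction about 1 N; the notch draws the carriage in with up to 10 N over its last 6 mm and then holds it with about 12 N either way, so pushing on harder goes through it.
- detent_ball (a joint): How far the 12 mm spring-loaded steel ball under the carriage has dropped, in m: about 0.001 while it rides the flat track, about 0.0047 when centred in the V notch (14 mm wide), about 0.0027 when 2.5 mm off its centre.
- mat_top (a point): Centre of the top of the green mat, 190 (its x) x 280 (its y) mm, fixed flat on the bench; its top is 2 mm above the bench. It lies beside the box, either left or right of it.
- screwdriver: Loose screwdriver with yellow handle, 170 mm long, lying in front of the work.
- brush: Loose cleaning brush, 160 mm long, lying in front of the work.
- spool: Loose solder spool with orange flanges, standing on one, 52 mm across, 30 mm high; origin under its centre.
- multimeter: Loose red handheld multimeter lying on its back, 90 x 180 x 46 mm.
- flux_bottle: Loose blue bottle, 48 mm across, 110 mm high; origin under its centre.
- blower: Loose black rubber air blower standing up, 66 mm across, 115 mm high; origin under its centre.
- parts_tray: Loose black parts tray, 130 x 170 x 35 mm; origin under its centre.

How it is judged:
On the way, in this order (a step that is already met when the one before it is completed fails the run):
1. the lid is lifted clear of the box by its knob (height (world z) of lid_knob above 0.13 m and contact force between the fingers and lid above 1 N and contact force between lid and testbox below 0.1 N), for 0.1 s.
2. the lid lies flat on the mat, let go (horizontal distance between lid_knob and mat_top below 0.05 m and height (world z) of lid_knob below 0.046 m and angle between lid_knob's own z axis and vertical below 0.06 rad and linear speed of lid below 0.03 m/s and contact force between the fingers and lid below 0.1 N), for 0.2 s.
3. the ball is in the notch and the grip is held (value of joint detent_ball above 0.0025 m and velocity of joint carriage between -0.01 and 0.01 m/s and contact force between the fingers and carriage above 2 N and distance between the grasp point and carriage_grip below 0.045 m), for 0.3 s.
At the end, for the whole second after the job is handed in: Fingers hold the red grip (over 2 N, grasp point within 45 mm of its centre), carriage still, spring ball dropped at least 2.5 mm (within about 2.5 mm of the notch's centre); lid flat, released, at rest, knob within 50 mm of the mat centre (all of step 2 and all of step 3); the arm keeps its last pose, push and grip.
It fails at once if the lid is dropped (falls free faster than 0.6 m/s, about 20 mm of free fall) (linear speed of lid above 0.6 m/s and contact force between the fingers and lid below 0.1 N).
It fails at once if another thing on the bench is shifted more than 30 mm (distance of any of screwdriver, brush, spool, multimeter, flux_bottle, blower, parts_tray from where it was at the start of the episode above 0.03 m).
It also fails if it takes over 64 s, if anything falls off the work surface, if the arm or the gripper's body presses on something with over 40 N, if the wrist force passes 120 N, or if a joint passes its speed limit or range.

ROBOT

A 6-joint arm with a two-finger parallel gripper is mounted at the origin on the work surface. World frame = base frame: x ahead of the robot, y to its left, z up, the work surface at z = 0. Lengths are in m, angles in rad, forces in N, time in s.
With the tool pointing down it reaches from about 0.35 to 0.775 m from the base axis. Payload 7.3 kg.
Tool frame: the origin (TCP) lies at the very end of the fingers, on their centre line; the grasp point (between the pads) lies 19 mm behind it; z points along the fingers, y is the direction in which the jaws open and shut (so a half turn about z gives the same grasp; the last joint's range is limited). The gripper opens to 92 mm and grips with 3 to 60 N. Pads are 19 mm wide; open, the fingers measure 130 mm over their backs; the gripper's body (75 mm by 190 mm) begins 47 mm behind the grasp point.
Start: joints at [-1.494, 0.342, 1.524, -0, 1.275, -0.146], TCP at [0.116, -0.512, 0.227] pointing down, gripper open.
Joint ranges: [-2.53, 2.53], [-0.77, 2.02], [0.04, 2.7], [-1, 4.14], [0.28, 2.66], [-3.11, 3.11]. Speed limits (rad/s): [2.57, 2.57, 3.14, 3.14, 3.14, 3.14].

INTERFACE

Orientations are given as [roll, pitch, yaw] about the fixed x, y, z axes, in that order (R = Rz(yaw) Ry(pitch) Rx(roll)).
In Python, from cell import robot gives the robot as it stands.
- The arm moves only by the shell command python3 -m pendant 'ROWS' [OPENING] [FORCE]. ROWS is JSON, a list of rows, each a list of 2 entries, a list of its own where there are three numbers: the shift along the tool's x, y, z in mm, then the turn about the tool's z in degrees. In form: [[[x, y, z], turn], ...]. A call has 1 to 10 rows; each row is the pose to reach, as a shift and turn from the pose measured when the call began, along the tool's axes at that moment; what a row does not reach only later rows make up. A row lasts 1/12 s, in which the tool goes at most 41.7 mm and 7.16 degrees, less where a joint would pass 70% of its speed; a pose out of reach is approached as far as the arm can. A call with a gripper value outside its range is refused whole. OPENING is the opening, from 0 (shut) to 1 (fully open), set as the call begins (- or left out, the last holds). The fingers move at their own pace and stop on an object; FORCE is the grip in N (left out, the last holds). Time passes only in rows, so rows that repeat a pose let the fingers close. It gives the time, the measured TCP pose, the force and the opening at its end, in the units of the state.
- robot.observe(): the state, without advancing time (a new reading comes with each control period).
- robot.read_camera(name): name is "scene" or "top"; returns the picture (420x560x3 uint8, red, green, blue); there is no depth.
- robot.calibration(name): a dict with "vfov" (degrees; the focal length in pixels is half the picture's height over the tangent of half this angle, whatever the lens; pixels are square), "cx", "cy" (the principal point, pixels), "k1" (the pictures are not rectified: a ray, as slopes to the right and down, at radius r is drawn at 1 + k1 r^2 times it, then the intrinsics apply), "rvec" (rotation vector, rad) and "tvec" (3), from world to camera coordinates, as OpenCV has them. Camera axes: x right, y down, z forward; pixel columns grow to the right and rows downward; lengths in m; the calibration is good to about 2 mm. A picture is of the moment at which its call begins. calibration takes no time and is no camera call.
- robot.hand_in(): hands the job in, once; it reports no verdict.
Trained networks look in the newest picture that a camera, given by its name, has taken for a name from the list of things; names that differ only in an ending like _2 or _b are one class to them, and where a whole thing is asked for, a point or a joint stands for the part that bears it (a point fixed in the world has none). Each returns a list of dicts, best first, with "p" (0 to 1); they miss things now and then, are a little off and sometimes report something else, mostly with a low value. They report only what shows in the picture. A call takes as long as a camera call.
- robot.find_in(camera, query): "xy" ([column, row] as shares, 0 to 1, of the picture: columns of its width, rows of its height, amid what is visible of it).
The state is a dict: "time": time; "qpos": joint angles; "qvel": joint speeds; "joint_efforts": joint torques, N m; "tool_pos": TCP position; "tool_rot": TCP orientation; "contact_force": force on the tool from outside, world axes, zero at the start; "torque": the same for the moment, N m; "opening": finger opening in m.
Only numpy, scipy, OpenCV 4.12 (cv2) and the standard library are available. Lean on these libraries where they do the work, as an engineer would, in place of code of your own. Each camera call takes 0.05 s, during which the arm holds its last target.

## Working session

There is one attempt and no reset: what is moved stays moved. The work goes in short steps, Python scripts to look and compute and a shell command to move; the robot and the scene stay as the last step left them, time stands still between calls to the robot, and variables do not carry over. Pictures are saved under pics/ and viewed, and the job is handed in when it is done.

```bash
ls; mkdir -p pics; python3 - <<'E'
from cell import robot
import cv2
for n in("scene","top"):
    im=robot.read_camera(n); cv2.imwrite(f"pics/{n}0.png",im[:,:,::-1]); print(n,robot.calibration(n))
    for q in("lid_knob","lid","testbox","screwdriver","flux_bottle","blower"):
        print(q,robot.find_in(n,q)[:2])
print(robot.observe())
E
```

```text
pics
scene {'vfov': 55.071967165036995, 'cx': 285.0574624314953, 'cy': 209.02577327724353, 'k1': 0.018917686433509804, 'rvec': array([ 1.24031695,  2.15730467, -1.07323427]), 'tvec': array([ 0.37520209, -0.19827192,  1.44202839])}
lid_knob [{'xy': [0.7295, 0.5829], 'p': 0.65}, {'xy': [0.5354, 0.421], 'p': 0.5}]
lid [{'xy': [0.7325, 0.584], 'p': 0.82}]
testbox [{'xy': [0.7202, 0.6505], 'p': 0.84}, {'xy': [0.7338, 0.5819], 'p': 0.47}]
screwdriver [{'xy': [0.7307, 0.589], 'p': 0.4}]
flux_bottle [{'xy': [0.6545, 0.7733], 'p': 0.81}]
blower [{'xy': [0.3768, 0.6238], 'p': 0.62}]
top {'vfov': 49.47513495238048, 'cx': 281.29486841170007, 'cy': 210.299210334572, 'k1': -0.04294081245954332, 'rvec': array([ 2.15502916, -2.12298623,  0.2086667 ]), 'tvec': array([-0.1518857 ,  0.57199629,  1.25590253])}
lid_knob [{'xy': [0.2729, 0.5364], 'p': 0.69}]
lid [{'xy': [0.2816, 0.5369], 'p': 0.96}]
testbox [{'xy': [0.3486, 0.5812], 'p': 0.64}]
screwdriver [{'xy': [0.2975, 0.6564], 'p': 0.64}]
flux_bottle [{'xy': [0.2954, 0.3479], 'p': 0.66}]
blower [{'xy': [0.5332, 0.3607], 'p': 0.82}]
{'time': 0.7, 'qpos': array([-1.49400963e+00,  3.41964856e-01,  1.52407611e+00, -4.65756634e-05,
        1.27543620e+00, -1.45990506e-01]), 'qvel': array([-9.55908986e-05,  7.15865859e-04,  1.39143730e-03,  1.59338875e-03,
       -3.31696325e-03, -4.95316262e-04]), 'joint_efforts': array([-1.77107791e-03, -4.31027198e+01, -2.44451988e+01,  7.18794647e-02,
        4.81316890e-02,  1.55508911e-05]), 'tool_pos': array([ 0.11600688, -0.51203981,  0.22676711]), 'tool_rot': array([3.14148487e+00, 6.08870136e-05, 2.22790750e-01]), 'contact_force': array([-0.88623653,  0.34903005, -0.46912161]), 'torque': array([ 0.02600571, -0.07142844, -0.00255476]), 'opening': 0.0916143437982991}
```

View pics/scene0.png

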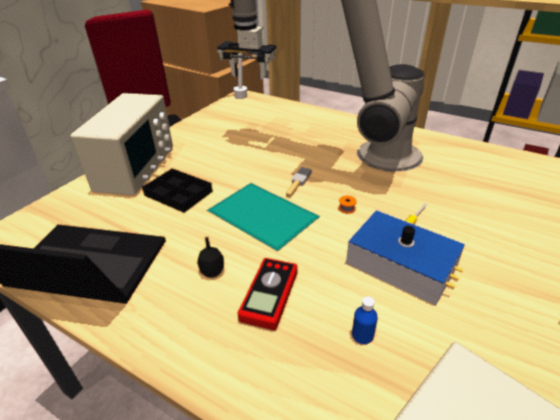

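View pics/top0.png

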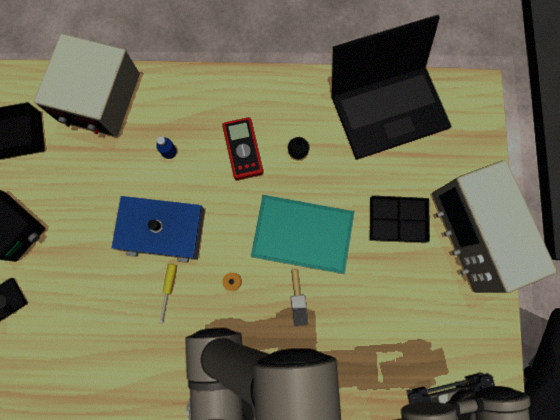

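The scene picture shows the lid with its knob at about (408,233), the brass connectors at the box's right-hand (+y) end, the mat at about (263,214), and the brush and spool in front. In the top picture the lid is at (157,228), its knob at (155,226), and the mat at (303,234).

```bash
cat > h.py <<'E'
import numpy as np,cv2
from cell import robot
W,H=560,420
def ray(cam,uv):
    c=robot.calibration(cam);f=H/2/np.tan(np.radians(c['vfov'])/2)
    d=np.array([(uv[0]-c['cx'])/f,(uv[1]-c['cy'])/f]);r=np.linalg.norm(d);s=r
    for _ in range(20): s=r/(1+c['k1']*s*s)
    d=d*(s/r if r else 1)
    R=cv2.Rodrigues(c['rvec'])[0];o=-R.T@c['tvec'];v=R.T@np.array([d[0],d[1],1]);return o,v
def at(cam,uv,z):
    o,v=ray(cam,uv);return o+v*(z-o[2])/v[2]
def proj(cam,p):
    c=robot.calibration(cam);f=H/2/np.tan(np.radians(c['vfov'])/2)
    R=cv2.Rodrigues(c['rvec'])[0];q=R@np.asarray(p,float)+c['tvec'];d=q[:2]/q[2]
    d=d*(1+c['k1']*(d@d));return d*f+[c['cx'],c['cy']]
E
python3 - <<'E'
from h import *
np.set_printoptions(precision=4,suppress=True)
a=cv2.imread('pics/top0.png');hsv=cv2.cvtColor(a,cv2.COLOR_BGR2HSV)
def mask(im,lo,hi,roi):
    h=cv2.cvtColor(im,cv2.COLOR_BGR2HSV);m=cv2.inRange(h,lo,hi);z=np.zeros_like(m);x0,y0,x1,y1=roi;z[y0:y1,x0:x1]=m[y0:y1,x0:x1];return z
for nm,lo,hi,roi,z in(("lid",(100,120,40),(130,255,255),(100,180,215,270),.077),("mat",(75,80,60),(99,255,255),(240,185,365,280),.002)):
    m=mask(a,lo,hi,roi);m=cv2.morphologyEx(m,cv2.MORPH_CLOSE,np.ones((15,15)))
    c=max(cv2.findContours(m,0,2)[0],key=cv2.contourArea)
    P=np.array([at('top',p[0],z)[:2] for p in c]).astype(np.float32)
    r=cv2.minAreaRect(P);print(nm,r, cv2.boxPoints(r).tolist())
s=cv2.imread('pics/scene0.png')
big=cv2.resize(s[190:310,320:480],None,fx=4,fy=4,interpolation=2);cv2.imwrite('pics/sz.png',big)
big=cv2.resize(a[180:330,90:250],None,fx=4,fy=4,interpolation=2);cv2.imwrite('pics/tz.png',big)
print(at('top',(155,226),.1),at('top',(155,225),.119))
for n,uv,z in(("flux",(166,148),.05),("spool",(232,282),.03),("mm",(242,148),.04),("blower",(298,148),.06),("tray",(399,219),.03),("brush",(297,295),.02),("brushend",(301,325),.02),("sd",(170,280),.02),("sdtip",(163,321),.01)): print(n,at('top',uv,z))
E
```

```text
lid ((0.5183119773864746, 0.2052052617073059), (0.22878189384937286, 0.14870674908161163), 84.29486846923828) [[0.43295544385910034, 0.0987723097205162], [0.5809255838394165, 0.08398955315351486], [0.6036685109138489, 0.311638206243515], [0.4556983709335327, 0.32642096281051636]]
mat ((0.5149562358856201, -0.2080061137676239), (0.2775472402572632, 0.18799419701099396), 80.48589324951172) [[0.39931410551071167, -0.3293340802192688], [0.5847224593162537, -0.3604077100753784], [0.6305983662605286, -0.086678147315979], [0.4451900124549866, -0.055604517459869385]]
[0.5162 0.2028 0.1   ] [0.5163 0.198  0.119 ]
flux [0.7546 0.1979 0.05  ]
spool [ 0.3692 -0.0066  0.03  ]
mm [ 0.7618 -0.0246  0.04  ]
blower [ 0.7586 -0.1896  0.06  ]
tray [ 0.5579 -0.4892  0.03  ]
brush [ 0.3352 -0.1919  0.02  ]
brushend [ 0.2518 -0.2039  0.02  ]
sd [0.3722 0.1715 0.02  ]
sdtip [0.2567 0.1877 0.01  ]
```

View pics/sz.png

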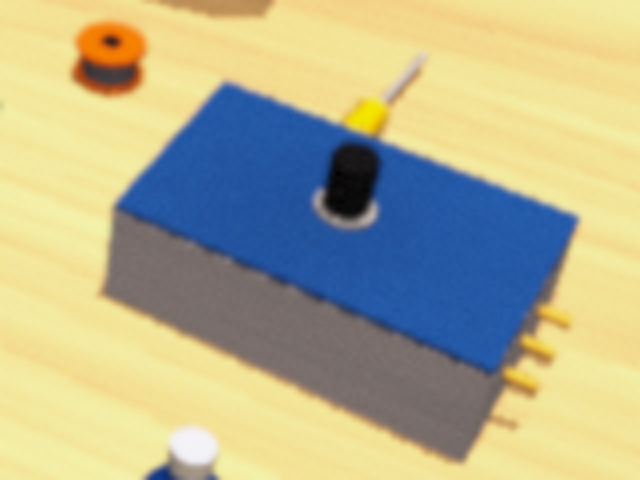

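View pics/tz.png

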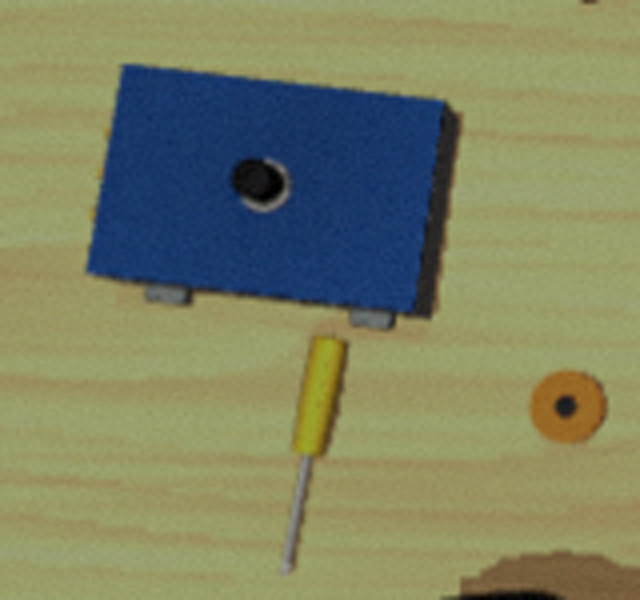

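The top close-up shows the lid square on the box with the brass connectors at its left end. So the box's +y is roughly world +y, with yaw about -5.7°. The knob top is at about (155,226) and the screwdriver lies in front at (170,280).

```bash
cat >> h.py <<'E'
from scipy.spatial.transform import Rotation as Ro
np.set_printoptions(precision=4,suppress=True)
def go(p,yaw=None):
    s=robot.observe();R=Ro.from_euler('xyz',s['tool_rot']);d=R.inv().apply(np.array(p)-s['tool_pos'])*1000
    t=0 if yaw is None else -np.degrees((yaw-s['tool_rot'][2]+np.pi)%(2*np.pi)-np.pi)
    print('shift',d.round(1),'turn',round(t,2))
E
python3 - <<'E'
from h import *
for z in(.077,.083,.101,.119): print(proj('scene',(.5183,.2052,z)),proj('top',(.5183,.2052,z)))
go((.43,-.28,.26),-.0995); go((.518,.205,.26),-.0995)
print(at('top',(295,268),.015))
E
```

```text
[405.9219 241.3866] [156.2514 226.3927]
[406.3512 239.5007] [155.7144 226.0923]
[407.6599 233.7557] [154.073  225.1742]
[409.0003 227.8758] [152.3847 224.2296]
shift [ 357.5 -156.9  -33.3] turn 18.47
shift [ 550.5 -610.5  -33.3] turn 18.47
[ 0.412  -0.1858  0.015 ]
```

```bash
python3 -m pendant '[[[15,-6,-5],2],[[50,-22,-10],6],[[90,-40,-20],10],[[130,-57,-33],14],[[170,-75,-33],18.5],[[210,-92,-33],18.5],[[250,-110,-33],18.5],[[290,-130,-33],18.5],[[325,-145,-33],18.5],[[350,-160,-33],18.5]]' 1 20; python3 -c "
from h import *
go((.518,.205,.26),-.0995)"
```

```text
time: 1.53
tool_pos: [0.4236, -0.2773, 0.2599]
tool_rot: [3.141, -0.001, -0.1]
contact_force: [0.9, -0.9, -0.2]
opening: 0.092
shift [  45.7 -489.3   -0.4] turn -0.04
```

```bash
python3 -m pendant '[[[2,-25,0],0],[[6,-65,0],0],[[10,-105,0],0],[[14,-145,0],0],[[18,-185,0],0],[[22,-225,0],0],[[26,-265,0],0],[[30,-305,0],0],[[34,-345,0],0],[[38,-385,0],0]]'; python3 -c "
from h import *
go((.518,.205,.20),-.0995)"
```

```text
time: 2.37
tool_pos: [0.4999, 0.104, 0.2599]
tool_rot: [3.141, -0.001, -0.1]
contact_force: [0.4, -0.7, 0.2]
opening: 0.0919
shift [   7.8 -102.3   59.9] turn -0.03
```

```bash
python3 -m pendant '[[[3,-35,0],0],[[6,-70,10],0],[[8,-95,30],0],[[8,-102,50],0],[[8,-102,60],0],[[8,-102,60],0]]'; python3 - <<'E'
from h import *
go((.518,.205,.084),-.0995)
for n in("scene","top"):
    im=robot.read_camera(n)[:,:,::-1]; 
    c=im[150:310,320:500] if n=="scene" else im[150:300,80:260]
    cv2.imwrite(f"pics/{n}1.png",cv2.resize(c,None,fx=3.3,fy=3.3,interpolation=2))
E
```

```text
time: 2.87
tool_pos: [0.5166, 0.2044, 0.1973]
tool_rot: [3.139, 0.004, -0.099]
contact_force: [0.5, 0.4, -0.4]
opening: 0.092
shift [  1.8  -1.  113.3] turn 0.03
```

View pics/scene1.png

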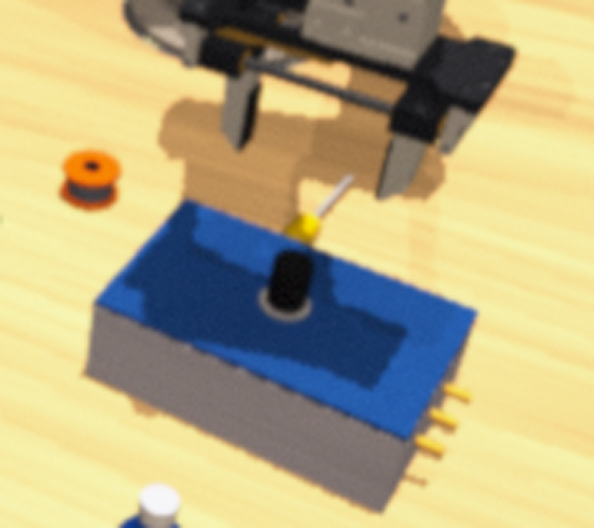

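The open fingers are above the knob, which is at about (408,235) in full-image pixels, one on each side of it. I'm going down to it.

```bash
python3 -m pendant '[[[1,0,15],0],[[2,-1,40],0],[[2,-1,65],0],[[2,-1,85],0],[[2,-1,100],0],[[2,-1,108],0],[[2,-1,112],0],[[2,-1,112],0]]'; python3 -m pendant '[[[0,0,0],0],[[0,0,0],0],[[0,0,0],0],[[0,0,0],0],[[0,0,0],0],[[0,0,0],0],[[0,0,0],0],[[0,0,0],0]]' 0 25
```

```text
time: 3.63
tool_pos: [0.5211, 0.204, 0.0889]
tool_rot: [3.141, -0.002, -0.102]
contact_force: [-0.6, 0.7, -0.1]
opening: 0.0919
time: 4.3
tool_pos: [0.521, 0.204, 0.0889]
tool_rot: [3.141, -0.002, -0.102]
contact_force: [0.4, -0.3, -0.5]
opening: 0.0433
```

```bash
python3 -m pendant '[[[0,0,0],0],[[0,0,0],0],[[0,0,0],0],[[0,0,0],0],[[0,0,0],0]]' 0 30
```

```text
time: 4.72
tool_pos: [0.521, 0.2041, 0.0888]
tool_rot: [3.141, -0.002, -0.102]
contact_force: [0.4, 1.3, -0.8]
opening: 0.0273
```

```bash
python3 -m pendant '[[[0,0,0],0],[[0,0,-3],0],[[0,0,-8],0],[[0,0,-18],0],[[0,0,-32],0],[[0,0,-48],0],[[0,0,-64],0],[[0,0,-76],0],[[0,0,-82],0],[[0,0,-84],0]]'; python3 - <<'E'
from h import *
s=robot.observe();print(s['torque'])
go((.515,-.208,.19),-.13)
for n in("scene","top"):
    im=robot.read_camera(n)[:,:,::-1]; 
    cv2.imwrite(f"pics/{n}2.png",im)
E
```

```text
time: 5.55
tool_pos: [0.5215, 0.2043, 0.1746]
tool_rot: [-3.141, -0.005, -0.102]
contact_force: [-0.2, -0.3, -2.0]
opening: 0.0275
[ 0.0525 -0.0001  0.001 ]
shift [ 35.6 410.8 -15.4] turn 1.61
```

View pics/scene2.png

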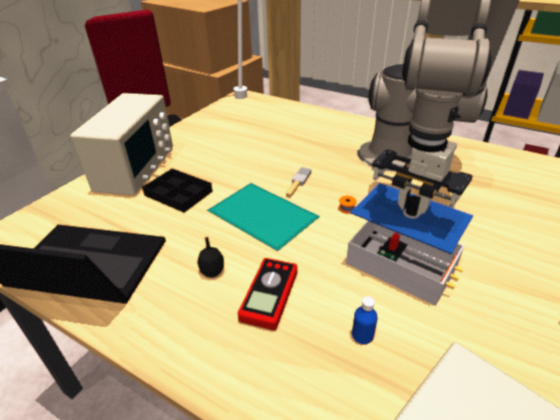

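View pics/top2.png

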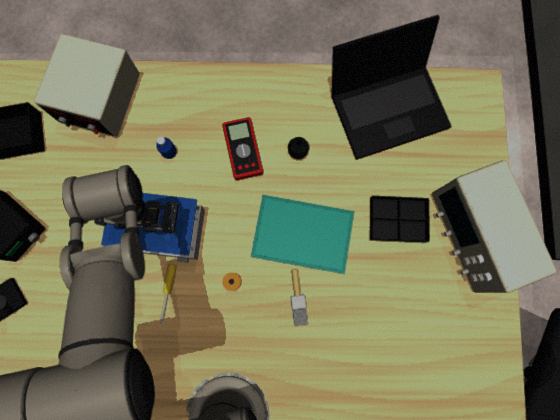

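The lid is up and level, and the box is now open with the red tab visible at about (394,243). The mat is clear, so I'm carrying the lid across to it.

```bash
python3 -m pendant '[[[1,10,0],0],[[3,30,0],0.5],[[6,60,0],1],[[9,95,0],1.6],[[12,130,0],1.6],[[15,165,0],1.6],[[18,200,0],1.6],[[21,235,0],1.6],[[24,265,0],1.6],[[26,290,0],1.6]]';python3 -c "
from h import *
go((.515,-.208,.12),-.13)"
```

```text
time: 6.48
tool_pos: [0.5161, -0.0898, 0.1724]
tool_rot: [3.141, -0.001, -0.131]
contact_force: [0.4, 0.9, -2.7]
opening: 0.0272
shift [ 14.3 117.3  52.5] turn -0.07
```

```bash
python3 -m pendant '[[[3,25,0],0],[[6,50,0],0],[[9,75,5],0],[[12,95,12],0],[[14,109,22],0],[[14,116,35],0],[[14,117,45],0],[[14,117,55],0],[[14,117,60],0],[[14,117,60],0]]';python3 - <<'E'
from h import *
go((.515,-.208,.032),-.13)
for n in("scene","top"):
    im=robot.read_camera(n)[:,:,::-1]; 
    cv2.imwrite(f"pics/{n}3.png",im)
E
```

```text
time: 7.32
tool_pos: [0.514, -0.2065, 0.1109]
tool_rot: [-3.141, 0.002, -0.13]
contact_force: [-0.5, 0.1, -2.9]
opening: 0.0274
shift [ 1.4  1.4 78.9] turn -0.02
```

View pics/scene3.png

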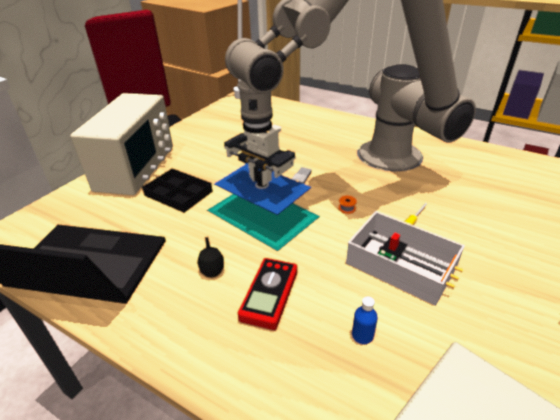

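View pics/top3.png

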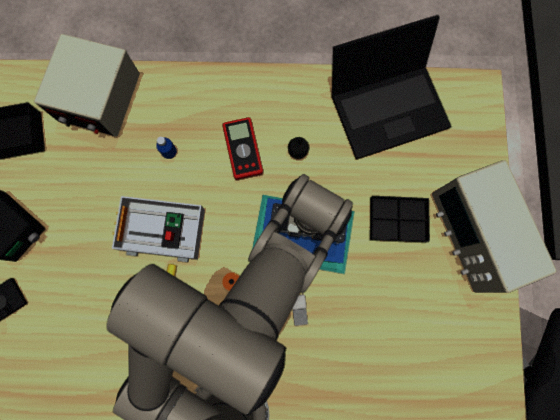

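The lid is level above the mat, centred on it in the top view. I'm lowering it and slowing near the bottom.

```bash
python3 -m pendant '[[[0,0,8],0],[[1,1,22],0],[[1,1,38],0],[[1,1,52],0],[[1,1,63],0],[[1,1,70],0],[[1,1,75],0],[[1,1,77],0],[[1,1,77],0],[[1,1,77],0]]'; python3 -m pendant '[[[0,0,1],0],[[0,0,2],0],[[0,0,3],0],[[0,0,3],0]]'
```

```text
time: 8.25
tool_pos: [0.5163, -0.2084, 0.0361]
tool_rot: [3.141, -0.002, -0.13]
contact_force: [-0.4, 0.2, -1.5]
opening: 0.0276
time: 8.58
tool_pos: [0.5163, -0.2084, 0.0331]
tool_rot: [3.141, -0.002, -0.13]
contact_force: [0.3, 0.6, -2.9]
opening: 0.0276
```

```bash
python3 -m pendant '[[[0,0,1],0],[[0,0,2],0],[[0,0,3],0],[[0,0,3],0]]'; python3 -m pendant '[[[0,0,1],0],[[0,0,2],0],[[0,0,2],0]]';python3 -m pendant '[[[0,0,1],0],[[0,0,2],0],[[0,0,2],0]]'
```

```text
time: 8.92
tool_pos: [0.5161, -0.2084, 0.0299]
tool_rot: [3.141, -0.001, -0.13]
contact_force: [0.3, -1.5, -2.7]
opening: 0.0274
time: 9.17
tool_pos: [0.516, -0.2083, 0.0276]
tool_rot: [3.141, -0.001, -0.13]
contact_force: [0.1, 0.5, -1.3]
opening: 0.0274
time: 9.42
tool_pos: [0.516, -0.2083, 0.0258]
tool_rot: [3.141, -0.001, -0.13]
contact_force: [-1.2, 1.1, 0.4]
opening: 0.0271
```

```bash
python3 -m pendant '[[[0,0,1],0],[[0,0,1],0],[[0,0,1],0]]';python3 -m pendant '[[[0,0,0],0],[[0,0,0],0],[[0,0,0],0],[[0,0,0],0],[[0,0,0],0],[[0,0,0],0],[[0,0,0],0],[[0,0,0],0]]' 1
```

```text
time: 9.67
tool_pos: [0.516, -0.2083, 0.0258]
tool_rot: [3.141, -0.001, -0.13]
contact_force: [-2.9, 1.9, 7.5]
opening: 0.0276
time: 10.33
tool_pos: [0.516, -0.2083, 0.0257]
tool_rot: [3.141, -0.001, -0.13]
contact_force: [-0.3, 0.1, 0.7]
opening: 0.0763
```

Contact showed as +7.5 N and the fingers are now open. I'm going straight up and then looking.

```bash
python3 -m pendant '[[[0,0,0],0],[[0,0,-5],0],[[0,0,-20],0],[[0,0,-45],0],[[0,0,-75],0],[[0,0,-105],0],[[0,0,-135],0],[[0,0,-160],0],[[0,0,-175],0],[[0,0,-180],0]]'; python3 - <<'E'
from h import *
go((.52,.05,.21),-.0995)
for n in("scene","top"):
    im=robot.read_camera(n)[:,:,::-1]; 
    cv2.imwrite(f"pics/{n}4.png",im)
    for q in("carriage_grip","lid_knob","carriage"): print(n,q,[(np.round(np.array(d['xy'])*[W,H],1),d['p']) for d in robot.find_in(n,q)[:2]])
im=cv2.imread('pics/top4.png');cv2.imwrite('pics/t4z.png',cv2.resize(im[185:275,100:220],None,fx=6,fy=6,interpolation=2))
im=cv2.imread('pics/scene4.png');cv2.imwrite('pics/s4z.png',cv2.resize(im[205:305,335:475],None,fx=5.5,fy=5.5,interpolation=2))
E
```

```text
time: 11.17
tool_pos: [0.5169, -0.2087, 0.2092]
tool_rot: [3.138, -0.007, -0.13]
contact_force: [-0.0, 0.1, -0.5]
opening: 0.0917
shift [ -30.5 -256.9   -1.8] turn -1.75
scene carriage_grip [(array([392.9, 251.4]), 0.65)]
scene lid_knob [(array([265.3, 212. ]), 0.62)]
scene carriage [(array([393.8, 246.8]), 0.8)]
top carriage_grip [(array([171.6, 230.7]), 0.56), (array([230.1, 281.4]), 0.18)]
top lid_knob [(array([304.7, 243.5]), 0.74), (array([341.6, 243.9]), 0.6)]
top carriage [(array([174.1, 231.1]), 0.86), (array([165.5, 147. ]), 0.28)]
```

View pics/scene4.png

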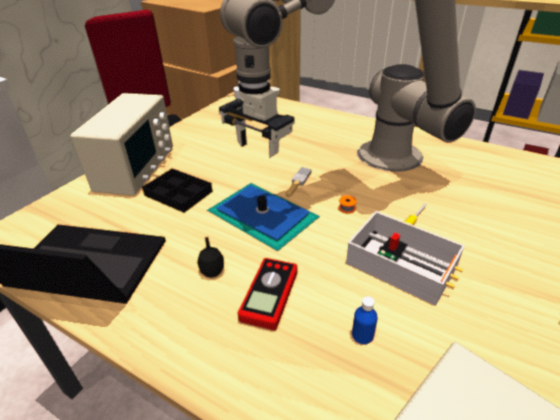

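View pics/t4z.png

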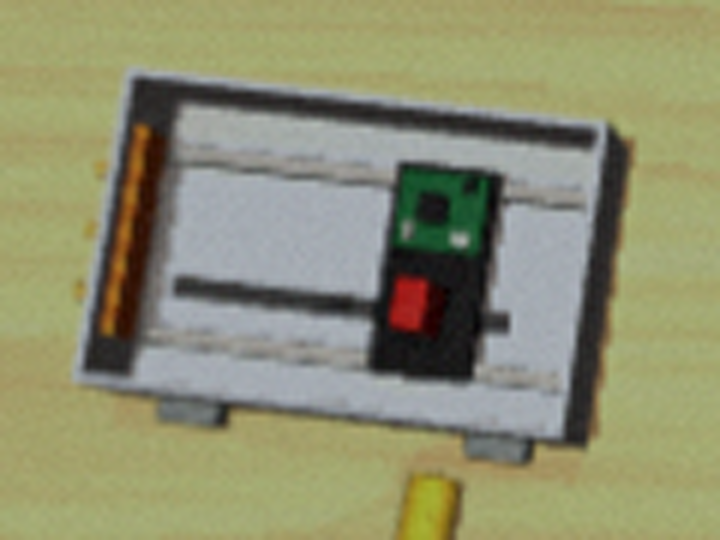

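View pics/s4z.png

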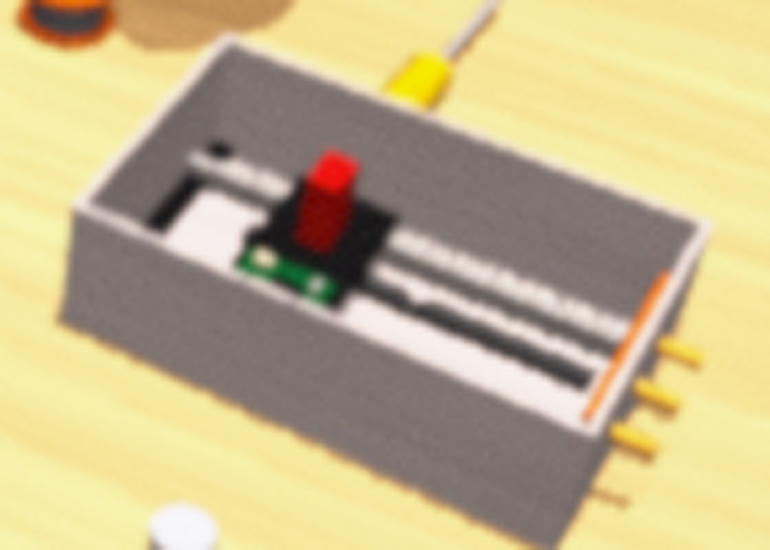

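The lid lies flat on the mat with its knob at (262,203). In the open box the red tab's top is at about (168,235) in the top view and (396,236) in the scene view, with the orange plate at the left (+y) end.

```bash
python3 - <<'E'
from h import *
t=lambda u,v:(u/6+100-.4,v/6+185-.4)
P=[at('top',t(*p),.072)[:2] for p in((131,72),(607,122),(583,442),(77,383))]
print(np.array(P),np.mean(P,0))
a=at('top',t(409,303),.066);b=at('scene',(334/5.5+334.6,168/5.5+204.6),.066);print(a,b)
p=np.array(P);d=(p[0]-p[1])/np.linalg.norm(p[0]-p[1]);d2=(p[3]-p[2])/np.linalg.norm(p[3]-p[2]);print(np.arctan2(-d[0],d[1]),np.arctan2(-d2[0],d2[1]))
yw=-.0995;ux=np.array([np.cos(yw),np.sin(yw)]);uy=np.array([-np.sin(yw),np.cos(yw)])
for q in(a,b): e=q[:2]-np.mean(P,0);print(e@ux,e@uy)
# lid knob check
for z in(.056,): print(at('scene',(262,196),z),at('top',(304,235),z))
im=cv2.imread('pics/top4.png');cv2.imwrite('pics/t4m.png',cv2.resize(im[185:285,240:365],None,fx=5,fy=5,interpolation=2))
E
```

```text
[[0.6024 0.3104]
 [0.5822 0.0846]
 [0.4319 0.0892]
 [0.4552 0.3248]] [0.5179 0.2022]
[0.4957 0.1743 0.066 ] [0.496  0.1737 0.066 ]
-0.08928213454331375 -0.09823765544869187
-0.019285568086026255 -0.030038839958335645
-0.018978549631186465 -0.030542830850647254
[ 0.5081 -0.2113  0.056 ] [ 0.5034 -0.2085  0.056 ]
```

View pics/t4m.png

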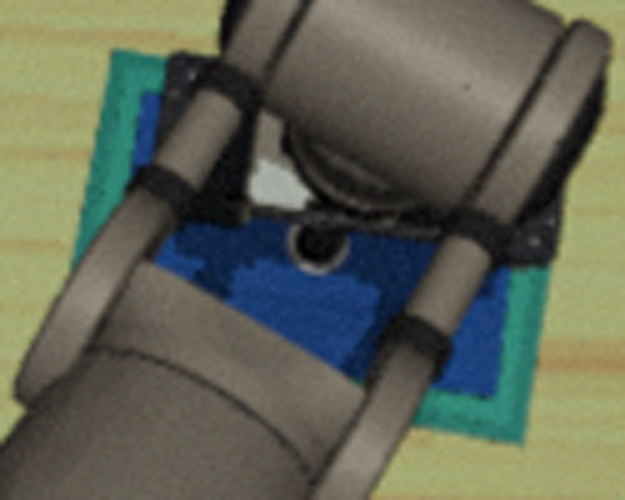

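```bash
python3 -m pendant '[[[-3,-25,0],-1],[[-7,-60,0],-1.9],[[-12,-100,0],-1.9],[[-17,-140,0],-1.9],[[-21,-180,0],-1.9],[[-26,-220,0],-1.9],[[-31,-260,0],-1.9],[[-36,-300,0],-1.9],[[-41,-340,0],-1.9],[[-44,-360,0],-1.9]]' 0.6 30; python3 -c "
from h import *
go((.4965,.174,.1),-.097)"
```

```text
time: 12.4
tool_pos: [0.5177, 0.1588, 0.2039]
tool_rot: [-3.141, 0.002, -0.094]
contact_force: [0.6, 0.1, 0.2]
opening: 0.0551
shift [-22.3 -13.  103.9] turn 0.15
```

```bash
python3 -m pendant '[[[-10,-6,10],0],[[-20,-12,30],0],[[-22,-13,60],0],[[-22,-13,85],0],[[-22,-13,98],0],[[-22,-13,103],0],[[-22,-13,103],0],[[-22,-13,103],0]]'; python3 - <<'E'
from h import *
go((.4965,.174,.036),-.097)
im=robot.read_camera("scene")[:,:,::-1]; cv2.imwrite("pics/scene5.png",cv2.resize(im[165:305,335:475],None,fx=4,fy=4,interpolation=2))
E
```

```text
time: 13.07
tool_pos: [0.4972, 0.174, 0.1012]
tool_rot: [-3.14, 0.002, -0.094]
contact_force: [-0.2, 0.3, 1.0]
opening: 0.0552
shift [-0.6  0.2 65.2] turn 0.15
```

View pics/scene5.png

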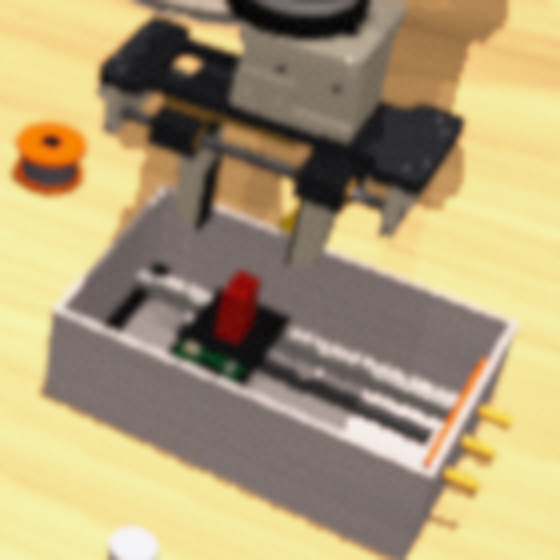

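The fingers straddle the red tab, which is at (240,305) in the crop, and are clear of the walls. I'm going down and gripping.

```bash
python3 -m pendant '[[[0,0,8],0],[[0,0,24],0],[[-1,0,40],0],[[-1,0,53],0],[[-1,0,61],0],[[-1,0,64],0],[[-1,0,65],0],[[-1,0,65],0]]'; python3 -m pendant '[[[0,0,0],0],[[0,0,0],0],[[0,0,0],0],[[0,0,0],0],[[0,0,0],0],[[0,0,0],0],[[0,0,0],0],[[0,0,0],0]]' 0 30
```

```text
time: 13.78
tool_pos: [0.497, 0.1743, 0.0372]
tool_rot: [-3.14, -0.0, -0.095]
contact_force: [-0.8, -0.1, -0.1]
opening: 0.0555
time: 14.45
tool_pos: [0.497, 0.1745, 0.0373]
tool_rot: [-3.14, -0.001, -0.095]
contact_force: [-0.5, 0.9, 1.8]
opening: 0.0155
```

Gripped, at an opening of 15.5 mm. I'm sliding it in steps along tool -y, which is box +y.

```bash
python3 -m pendant '[[[0,-2,0],0],[[0,-5,0],0],[[0,-8,0],0],[[0,-11,0],0],[[0,-13,0],0],[[0,-14,0],0],[[0,-14,0],0],[[0,-14,0],0]]'; for i in 1; do python3 -m pendant '[[[0,-1,0],0],[[0,-2,0],0],[[0,-2,0],0]]'; done
```

```text
time: 15.12
tool_pos: [0.4984, 0.1888, 0.0373]
tool_rot: [-3.139, -0.001, -0.095]
contact_force: [0.5, 0.9, -0.4]
opening: 0.0156
time: 15.37
tool_pos: [0.4986, 0.1911, 0.0373]
tool_rot: [-3.139, -0.001, -0.095]
contact_force: [0.2, 0.6, -0.5]
opening: 0.0163
```

```bash
python3 -m pendant '[[[0,-1,0],0],[[0,-2,0],0],[[0,-2,0],0]]'; python3 -m pendant '[[[0,-1,0],0],[[0,-2,0],0],[[0,-2,0],0]]'
```

```text
time: 15.62
tool_pos: [0.4989, 0.1935, 0.0373]
tool_rot: [-3.138, -0.001, -0.095]
contact_force: [-0.1, 1.2, 0.6]
opening: 0.0154
time: 15.87
tool_pos: [0.4992, 0.1958, 0.0373]
tool_rot: [-3.138, -0.001, -0.095]
contact_force: [-0.2, -0.4, 0.5]
opening: 0.0158
```

```bash
python3 -m pendant '[[[0,-1,0],0],[[0,-2,0],0],[[0,-2,0],0]]'
```

```text
time: 16.12
tool_pos: [0.4994, 0.1981, 0.0373]
tool_rot: [-3.137, -0.001, -0.095]
contact_force: [1.1, 0.0, -0.0]
opening: 0.0156
```

```bash
python3 -m pendant '[[[0,-1,0],0],[[0,-2,0],0],[[0,-2,0],0]]'
```

```text
time: 16.37
tool_pos: [0.4996, 0.2006, 0.0373]
tool_rot: [-3.137, -0.001, -0.096]
contact_force: [0.4, 0.0, 0.4]
opening: 0.0157
```

```bash
python3 -m pendant '[[[0,-1,0],0],[[0,-2,0],0],[[0,-2,0],0]]'
```

```text
time: 16.62
tool_pos: [0.4999, 0.203, 0.0373]
tool_rot: [-3.136, -0.001, -0.096]
contact_force: [-0.1, 0.7, -0.8]
opening: 0.0159
```

```bash
python3 -m pendant '[[[0,-1,0],0],[[0,-2,0],0],[[0,-2,0],0]]'
```

```text
time: 16.87
tool_pos: [0.5001, 0.2054, 0.0373]
tool_rot: [-3.135, -0.001, -0.096]
contact_force: [0.4, 1.1, -0.8]
opening: 0.0158
```

```bash
python3 -m pendant '[[[0,-1,0],0],[[0,-2,0],0],[[0,-2,0],0]]'
```

```text
time: 17.12
tool_pos: [0.5003, 0.2079, 0.0373]
tool_rot: [-3.135, -0.001, -0.096]
contact_force: [1.1, 1.8, -1.4]
opening: 0.0156
```

```bash
python3 -m pendant '[[[0,-1,0],0],[[0,-2,0],0],[[0,-2,0],0]]'
```

```text
time: 17.37
tool_pos: [0.5006, 0.2101, 0.0373]
tool_rot: [-3.134, -0.001, -0.096]
contact_force: [1.0, -1.1, 0.3]
opening: 0.016
```

```bash
python3 -m pendant '[[[0,-1,0],0],[[0,-2,0],0],[[0,-2,0],0]]'
```

```text
time: 17.62
tool_pos: [0.5008, 0.2125, 0.0373]
tool_rot: [-3.134, -0.002, -0.096]
contact_force: [1.0, -0.5, -0.2]
opening: 0.0156
```

```bash
python3 -m pendant '[[[0,-1,0],0],[[0,-2,0],0],[[0,-2,0],0]]'
```

```text
time: 17.87
tool_pos: [0.5011, 0.2153, 0.0373]
tool_rot: [-3.133, -0.002, -0.097]
contact_force: [1.3, 2.4, -1.1]
opening: 0.016
```

```bash
python3 -m pendant '[[[0,-1,0],0],[[0,-2,0],0],[[0,-2,0],0]]'
```

```text
time: 18.12
tool_pos: [0.5014, 0.2186, 0.0373]
tool_rot: [-3.131, -0.002, -0.097]
contact_force: [1.9, 8.2, -3.2]
opening: 0.0161
```

The notch is drawing it in: +8 N along the slide. I'm switching to 1 mm steps.

```bash
python3 -m pendant '[[[0,-1,0],0],[[0,-1,0],0],[[0,-1,0],0]]'
```

```text
time: 18.37
tool_pos: [0.5018, 0.2218, 0.0373]
tool_rot: [-3.127, -0.003, -0.097]
contact_force: [1.9, 12.4, -4.6]
opening: 0.0154
```

```bash
python3 -m pendant '[[[0,0,0],0],[[0,0,0],0],[[0,0,0],0]]'
```

```text
time: 18.62
tool_pos: [0.5018, 0.2223, 0.0373]
tool_rot: [-3.127, -0.003, -0.097]
contact_force: [1.6, 4.8, -1.9]
opening: 0.0158
```

```bash
python3 -m pendant '[[[0,0,0],0],[[0,0,0],0],[[0,0,0],0]]'; python3 -c "
from h import *
print(robot.observe()['torque'])"
```

```text
time: 18.87
tool_pos: [0.5018, 0.2223, 0.0373]
tool_rot: [-3.127, -0.003, -0.097]
contact_force: [1.7, 4.4, -2.9]
opening: 0.016
[-0.2007 -0.0111 -0.0578]
```

```bash
python3 -m pendant '[[[0,-0.5,0],0],[[0,-0.5,0],0],[[0,-0.5,0],0]]'
```

```text
time: 19.12
tool_pos: [0.5018, 0.2224, 0.0373]
tool_rot: [-3.127, -0.003, -0.097]
contact_force: [1.1, -1.1, -0.7]
opening: 0.016
```

```bash
python3 -m pendant '[[[0,-0.5,0],0],[[0,-0.5,0],0],[[0,-0.5,0],0]]'
```

```text
time: 19.37
tool_pos: [0.5018, 0.2225, 0.0373]
tool_rot: [-3.128, -0.003, -0.097]
contact_force: [0.7, -1.3, -1.1]
opening: 0.016
```

Force has crossed zero, and 1 mm of commanded push moved the tool only 0.2 mm, so the notch is holding it. I'm doing one gentle confirming nudge, then checking the pictures.

```bash
python3 -m pendant '[[[0,-0.5,0],0],[[0,-0.5,0],0],[[0,-0.5,0],0],[[0,-0.5,0],0]]'; python3 - <<'E'
from h import *
print(robot.observe()['contact_force'])
a=[]
for n in("scene","top"):
    im=robot.read_camera(n)[:,:,::-1];cv2.imwrite(f"pics/{n}6.png",im)
    print(robot.observe()['contact_force'],robot.observe()['tool_pos'])
E
```

```text
time: 19.7
tool_pos: [0.5018, 0.2226, 0.0373]
tool_rot: [-3.128, -0.003, -0.097]
contact_force: [1.4, -4.9, -0.6]
opening: 0.0157
[ 1.4456 -4.878  -0.6263]
[ 1.2645 -5.8349 -0.6945] [0.5018 0.2226 0.0373]
[ 1.0246 -6.2681  0.282 ] [0.5018 0.2226 0.0373]
```

View pics/scene6.png

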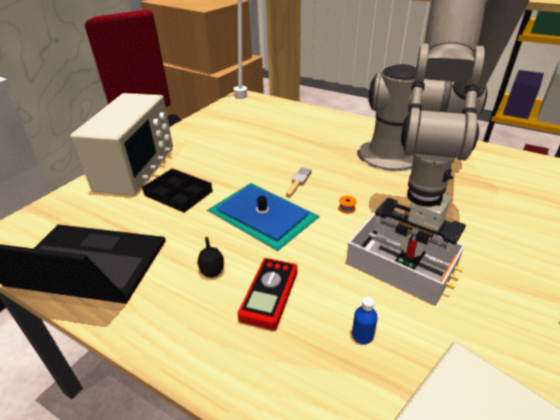

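View pics/top6.png

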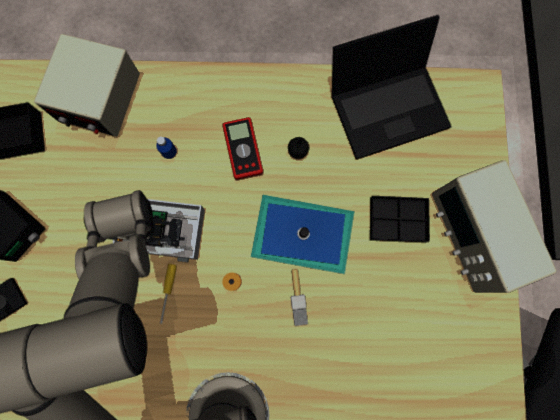

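The notch holds against the nudge at -6 N. The lid is flat in the middle of the mat, with its knob at (304,233) in the top view, and the bench items have not moved. I'm backing off half a millimetre to relieve the push.

```bash
python3 -m pendant '[[[0,0.5,0],0],[[0,0.5,0],0],[[0,0.5,0],0],[[0,0.5,0],0]]' 0 30; python3 -m pendant '[[[0,0,0],0],[[0,0,0],0],[[0,0,0],0],[[0,0,0],0]]'
```

```text
time: 20.13
tool_pos: [0.5018, 0.2225, 0.0373]
tool_rot: [-3.128, -0.003, -0.097]
contact_force: [1.1, 0.5, -0.4]
opening: 0.0161
time: 20.47
tool_pos: [0.5018, 0.2225, 0.0373]
tool_rot: [-3.128, -0.003, -0.097]
contact_force: [1.1, -0.9, -0.7]
opening: 0.0161
```

```bash
python3 -c "
from h import *
s=robot.observe();print(s['contact_force'],s['qvel'],s['opening'])
print(robot.hand_in())"
```

```text
[ 1.1229 -0.9164 -0.7093] [-0.0001  0.0001 -0.001  -0.0008 -0.0009 -0.0014] 0.016118703474119245
the job is handed in; nothing more can be done
None
```

I lifted the lid off by its knob and set it down on the green mat. I then gripped the red tab, slid the carriage about 48 mm towards the orange plate and handed the job in at about 20.5 s, still holding the grip. No verdict came back, and the ball's depth can't be read directly.

**Notch:** The carriage was drawn in with a pull of up to about 12 N, and then the force crossed zero. About 1.5 mm of extra commanded push moved the tool only 0.3 mm, against about 6 N of resistance. I backed off, and at hand-in the force was about -1 N along the slide with the arm still.

**Grip:** The fingers were closed on the 16 mm tab, reading 16.1 mm, with the grip set to 30 N.

**Lid and bench:** In the last pictures the lid lay flat and released, with its knob near the mat centre. The other bench items looked unmoved.

**Disagreements:** No check failed. Lined-up moves ended 2 to 4 mm off target, and the notch's pull tilted the tool by about 0.8°.

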